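# Back the bench winch off one notch

## Robot

A 6-joint arm with a two-finger parallel gripper is mounted at the origin on a cart in front of the work surface, level with it; the furniture and walls round the work are solid. World frame = base frame: x ahead of the robot, y to its left, z up, the work surface at z = 0. Lengths are in m, angles in degrees, forces in N, time in s.
With the tool pointing down it reaches from about 0.3 to 0.775 m from the base axis. Payload 14.6 kg.
Tool frame: the origin (TCP) lies midway between the tips of the shut fingers; the grasp point (between the pads) lies 19 mm behind it; z points along the fingers, y is the direction in which the jaws open and shut (so a half turn about z gives the same grasp; the last joint's range is limited). The gripper opens to 85 mm and grips with 20 to 120 N. Pads are 22 mm wide; open, the fingers measure 114 mm over their backs; the gripper's body (76 mm by 85 mm) begins 54 mm behind the grasp point. The pads swing forward as they close: fully open they stand 13 mm farther back than shut.
Start: joints at [60.126, 17.183, 87.147, -0, 75.671, -3.816], TCP at [0.242, 0.494, 0.231] pointing down, gripper open.
Joint ranges: [-173.82, 173.82], [-45.26, 126.66], [13.44, 144.39], [-59.66, 239.66], [0, 175.72], [-146.38, 146.38]. Speed limits (degrees/s): [127.2, 127.2, 147.25, 180, 180, 180].

## Interface

Orientations are given as a 3x3 rotation matrix whose columns are the frame's x, y, z axes.
In Python, from cell import arm gives the robot as it stands.
- The arm moves only by the tool apply_moves, never from a script. Its argument "commands" is a list that holds one entry, the list of rows, each a list of 7 numbers: the shift along the tool's x, y, z as a fraction of full scale, then the turn, a rotation vector about the tool's x, y, z as a fraction of full scale, then the opening, from 0 (shut) to 1 (fully open). In form: [[[dx, dy, dz, ax, ay, az, gripper], ...]]. A call has 1 to 20 rows; each row is the pose to reach, as a shift and turn from the pose commanded when the call began, along the tool's axes at that moment, turning the shorter way round; what a row does not reach only later rows make up. Full scale, the value 1, is 0.3 m for a shift and pi rad for a turn. A row lasts 1/10 s, in which the tool goes at most 50 mm and 8.59 degrees, less where a joint would pass 70% of its speed; a pose out of reach is approached as far as the arm can. A call with a number of a shift or a turn outside -1 to 1 is refused whole. A call with a gripper value outside its range is refused whole. The fingers move at their own pace and stop on an object; "squeeze" is the grip in N (left out, the last holds). Time passes only in rows, so rows that repeat a pose let the fingers close. It gives the time, the measured TCP pose, the force and the opening at its end, in the units of the state.
- arm.get_obs(): the state, without advancing time (a new reading comes with each control period).
- arm.capture(name): name is "scene" or "top"; returns a dict with "img" (480x640x3 uint8, red, green, blue), "camera_matrix" (3x3 intrinsics, pixels), "R" (3x3) and "t" (3): a world point X has camera coordinates R X + t. Camera axes: x right, y down, z forward; pixel columns grow to the right and rows downward; lengths in m; the calibration is good to about 2 mm. A picture is of the moment at which its call begins. There is no depth.
- arm.sign_off(): hands the job in, once; it reports no verdict.
The state is a dict: "time": time; "q": joint angles; "dq": joint speeds; "effort": joint torques, N m; "position": TCP position; "eef_rot": TCP orientation; "contact_force": force on the tool from outside, world axes, zero at the start; "moment": the same for the moment, N m; "gripper_width": opening from 0.0 (shut) to 1.0 (fully open).
Only numpy, scipy, OpenCV 4.12 (cv2) and the standard library are available. Lean on these libraries where they do the work, as an engineer would, in place of code of your own. Each camera call takes 0.05 s, during which the arm holds its last target. There are 200 camera calls.

## Task

Using only fingertip pushes and gripping nothing, let the small bench winch back by exactly one notch: push the pawl's thumb lever over so that the pawl lifts off the ratchet wheel and stays up by itself, then push a spoke to turn the wheel backward (the way the pawl was blocking). Finish with the pawl tipped back down by its lever and the next tooth resting firmly against it, so that the wheel is locked again. Push lightly without forcing anything, do not turn the wheel much past the one notch, and leave the loose things round the winch where they are.

Things in the scene. Friction and masses are not known exactly. Their poses are not given: they have to be found in the camera images.
- winch: Small hand winch bolted to the table, grey base 155 x 110 x 12 mm. Origin on the table top below the ratchet wheel's centre. Its frame: z up; x in the wheel's plane, from the wheel towards the pawl's pin; y along the shaft, +y the ratchet wheel's open side (roughly towards the robot), spokes at -y. Base: x -60 to 95, y -75 to 35 mm. Nothing on it is above 190 mm, raised pawl included.
- wheel_center (a point): Centre of the ratchet wheel, on the shaft's axis (winch x = 0, y = 0, z = 76 mm). Dark steel, 84 mm over 12 saw teeth 8 mm deep, 14 mm thick. Behind it (-y) two bearing pedestals 40 mm wide, up to z = 96, at y = -24 and -56, a bare 56 mm drum between them, then the spokes.
- pawl_pin (a point): Pawl pin's axis (along y) where the pawl sits: winch x = 65, y = 0, z = 116 mm, on a post 24 mm wide at y = -24. The pawl is a light steel bar 10 mm thick, at y = 0, from the pin over the top of the wheel, its nose 62 mm from the pin. It turns with its thumb lever at y = +34 mm, which stands clear of the bar.
- pawl (a joint): Pawl's turn about its pin, rad: 0 = nose down at the root of a tooth, grows as the nose lifts, 1.15 = thrown back on its stop. Held by weight only: below about 0.64 it falls onto the wheel, above it falls back to 1.15 and stays. At 0 the lever leans 30 degrees towards the wheel (-x), at 1.15 it leans 36 degrees to +x; under 1 N pushes it across past upright, either way.
- lever_end (a point): Centre of the dark 18 mm ball at the end of the pawl's thumb lever (8 mm round bar), 50 mm from the pin's axis, in the winch's plane y = +34 mm. Lever's angle from vertical, towards +x of the winch: joint pawl minus 30 degrees. Free space on both sides along x.
- wheel (a joint): Turn of wheel, drum and spokes, rad: positive = backward (top moves to the pin, winch +x). About 0 = tooth against the pawl; starts at 0 to -0.2 (play). One notch back = 0.52 to 0.55, stopped by the next tooth if the pawl is down. Stays where left; needs 2 to 3 N on a spoke. Pawl dropped at 0.15 to 0.5: it lies on the tooth's sloping back and the wheel can be pushed on to the stop; beyond 0.53 it may miss the notch.
- spoke_end (a point): Centre of the black 14 mm ball at the end of the spoke nearest upright: four 9 mm bars, 90 degrees apart, in the winch's plane y = -74 mm, ball centres 64 mm from the shaft's axis. This spoke's angle from vertical, towards +x of the winch: joint wheel minus 18 degrees. It is pushed from its -x side towards +x; nothing else stands near it.
- tape_measure: Yellow tape measure lying on its side, 66 x 85 x 37 mm, loose; origin under its centre; to be left alone.
- screw_jar: Small standing jar with a lid, 42 mm across, 96 mm high, loose; to be left alone.
- wood_block: Plain offcut of wood, 40 x 75 x 28 mm, loose; to be left alone.
- v_block_a: Ground steel V-block, 50 x 50 x 34 mm, loose; to be left alone.
- machine_bolt: Bolt standing on its head, 70 mm tall, loose; to be left alone.

How it is judged (in metres and radians):
On the way, in this order (a step that is already met when the one before it is completed fails the run):
1. the pawl stands up off the wheel by itself, the wheel not yet turned back (value of joint pawl above 0.95 rad and value of joint wheel below 0.1 rad and contact force between the fingers and pawl below 0.2 N), for 0.1 s.
2. the wheel is turned backward off its tooth with the pawl up (value of joint pawl above 0.85 rad and value of joint wheel above 0.12 rad), for 0.1 s.
3. the pawl is down on the wheel again (value of joint pawl below 0.3 rad and value of joint wheel above 0.08 rad), for 0.1 s.
At the end, for the whole second after the job is handed in: The wheel stands one notch back (joint wheel 0.42 to 0.6 rad, the next tooth against the pawl), the pawl is fully down in the notch (below 0.06 rad), both at rest (value of joint wheel between 0.42 and 0.6 rad and value of joint pawl below 0.06 rad and angular speed of each of wheel, pawl below 0.1 rad/s); the robot touches nothing.
It fails at once if the wheel is turned back more than a notch and a half (value of joint wheel above 0.79 rad).
It fails at once if the wheel is wound forward a notch (value of joint wheel below -0.55 rad).
It fails at once if the pawl is squeezed or forced (over 15 N) (contact force between the fingers and pawl above 15 N).
It fails at once if the wheel or its spokes are forced (over 60 N) (contact force between the fingers and wheel above 60 N).
It fails at once if a loose thing round the winch is lifted, carried or pushed away (over 30 mm) (distance of any of tape_measure, screw_jar, wood_block, v_block_a, machine_bolt from where it was at the start of the episode above 0.03 m).
It also fails if it takes over 56 s, if anything falls off the work surface, if the arm or the gripper's body presses on something with over 40 N, if the wrist force passes 120 N, or if a joint passes its speed limit or range.

## Working session

There is one attempt and no reset: what is moved stays moved. The work goes in short steps, Python scripts to look and compute and a tool call to move; the robot and the scene stay as the last step left them, time stands still between calls to the robot, and variables do not carry over. Pictures are saved under pics/ and viewed, about 8 in all and at most 12, crops included, and the job is handed in when it is done.

Besides the shell and the picture viewer there is one more tool, called after "Call:" as name([rows], argument=value, ...), one row to a line, values as JSON. apply_moves: Moves the arm, as the interface text tells. Its arguments: {"type":"object","properties":{"commands":{"type":"array","items":{"type":"array","items":{"type":"array","items":{"type":"number"}}}},"squeeze":{"type":"number"}},"required":["commands"]}

```bash
mkdir -p pics; python3 - <<'E'
from cell import arm
import cv2,numpy as np
for n in("scene","top"):
    c=arm.capture(n); cv2.imwrite(f"pics/{n}0.png",c["img"][:,:,::-1]); np.savez(f"{n}.npz",K=c["camera_matrix"],R=c["R"],t=c["t"])
    print(n,c["camera_matrix"].tolist(),c["R"].round(4).tolist(),c["t"].round(4).tolist(), (-c["R"].T@c["t"]).round(3))
o=arm.get_obs();print(o["time"],o["position"],o["eef_rot"],o["gripper_width"])
E
```

```text
scene [[456.6867935851137, 0.0, 319.4387073396768], [0.0, 456.6867935851137, 241.69525923897163], [0.0, 0.0, 1.0]] [[-0.597, -0.8019, 0.0221], [-0.412, 0.2828, -0.8662], [0.6884, -0.5263, -0.4992]] [0.2554, 0.3598, 0.4399] [-0.002  0.335  0.526]
top [[589.414624643481, 0.0, 328.98706976041666], [0.0, 589.414624643481, 242.15949456769033], [0.0, 0.0, 1.0]] [[0.0032, -1.0, -0.0008], [-0.999, -0.0031, -0.0451], [0.0451, 0.001, -0.999]] [-0.0959, 0.5745, 1.0765] [ 0.526 -0.095  1.101]
0.1 [0.24150012 0.49391453 0.23077591] [[-8.98354506e-01  4.39270875e-01 -5.28335984e-04]
 [ 4.39271185e-01  8.98354072e-01 -8.87183258e-04]
 [ 8.49190166e-05 -1.02908785e-03 -9.99999467e-01]] 0.9994553271023889
```

View pics/scene0.png

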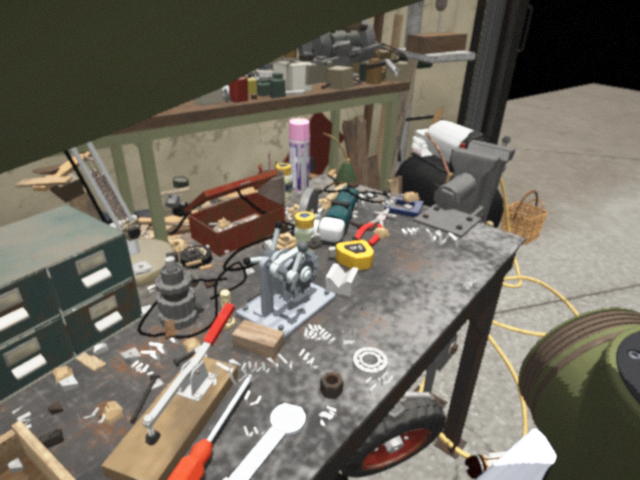

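View pics/top0.png

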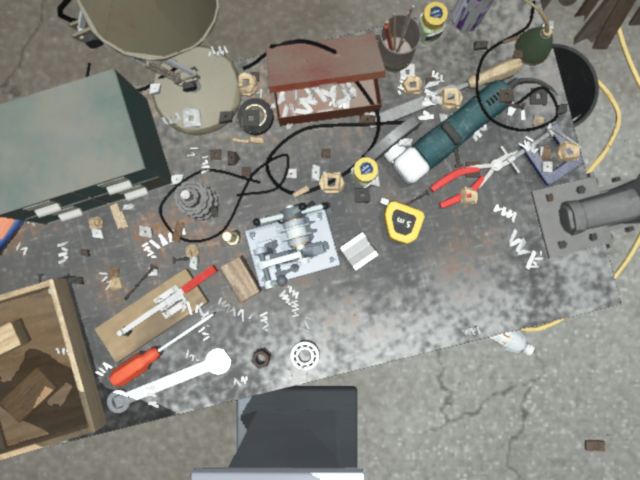

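The winch's light base is at about (293,245) in the top view and (287,290) in the scene view. Next I'll enlarge both.

```bash
python3 - <<'E'
import cv2
a=cv2.imread("pics/top0.png")[195:295,225:365]; b=cv2.imread("pics/scene0.png")[225:345,220:360]
cv2.imwrite("pics/topc.png",cv2.resize(a,None,fx=5.7,fy=5.7,interpolation=cv2.INTER_CUBIC))
cv2.imwrite("pics/scenec.png",cv2.resize(b,None,fx=5,fy=5,interpolation=cv2.INTER_CUBIC))
E
```

```text
(no output)
```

View pics/topc.png

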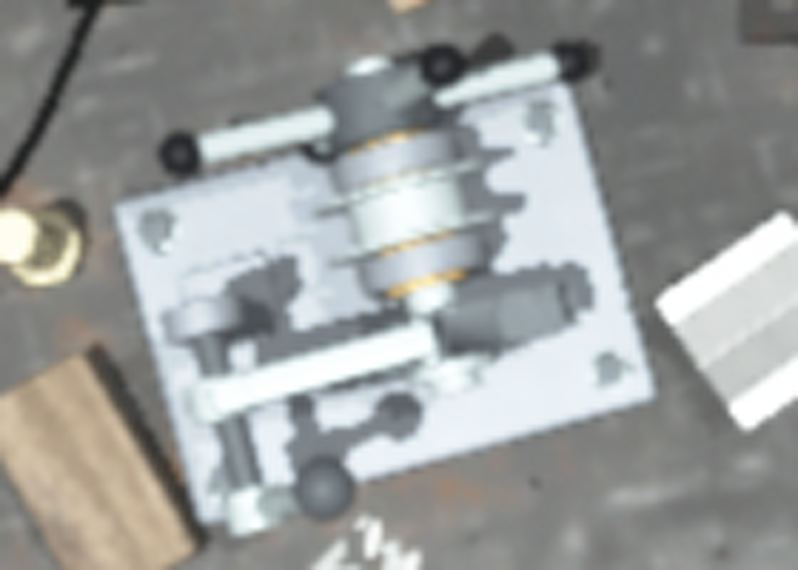

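View pics/scenec.png

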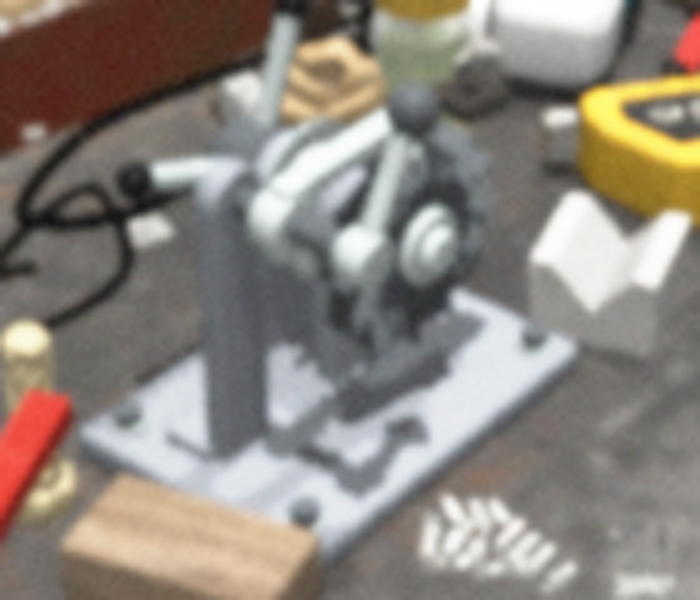

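The top crop shows the base corners at (117,207), (575,85), (655,398) and (205,530). The lever ball is at (325,487), and the spoke balls are at (440,65), (180,153) and (578,60). In the scene crop the lever ball is at (412,108), the left spoke ball at (135,180) and the top spoke ball at about (290,2). Next I fit the frame and cross-check it.

```bash
cat > h.py <<'E'
import numpy as np
C={n:np.load(n+".npz") for n in("scene","top")}
def ray(n,u,v):
    c=C[n]; d=c["R"].T@np.linalg.solve(c["K"],[u,v,1.]); return -c["R"].T@c["t"],d
def plane(n,u,v,z):
    o,d=ray(n,u,v); return o+d*(z-o[2])/d[2]
def tri(a,b):
    A=np.zeros((3,3));B=np.zeros(3)
    L=[ray("top",*a),ray("scene",*b)]
    for o,d in L:
        d=d/np.linalg.norm(d);P=np.eye(3)-np.outer(d,d);A+=P;B+=P@o
    X=np.linalg.solve(A,B); r=[np.linalg.norm(np.cross(X-o,d/np.linalg.norm(d))) for o,d in L]
    return X,r
def proj(n,X):
    c=C[n];p=c["K"]@(c["R"]@X+c["t"]);return p[:2]/p[2]
tc=lambda x,y:((x+.5)/5.7-.5+225,(y+.5)/5.7-.5+195)
sc=lambda x,y:((x+.5)/5-.5+220,(y+.5)/5-.5+225)
def fit(W,P):  # 2D rigid W->P
    W=np.array(W)[:,:2];P=np.array(P)[:,:2];w=W.mean(0);p=P.mean(0)
    H=(W-w).T@(P-p);a=np.arctan2(H[0,1]-H[1,0],H[0,0]+H[1,1])
    R=np.array([[np.cos(a),-np.sin(a)],[np.sin(a),np.cos(a)]]);return R,p-R@w,P-(W@R.T+p-R@w),np.degrees(a)
E
python3 - <<'E'
from h import *
np.set_printoptions(precision=4,suppress=True)
W=np.array([[95,-75],[-60,-75],[-60,35],[95,35]])/1000
P=[plane("top",*tc(*c),.012) for c in[(117,207),(575,85),(655,398),(205,530)]]
R,t,res,a=fit(W,P);print("fit",t,a,res*1000)
def w(x,y,z):return np.r_[R@[x,y]+t,z]
def inv(X):return np.r_[R.T@(X[:2]-t),X[2]]
for nm,a_,b in[("lever",(325,487),(412,108)),("spL",(180,153),(135,180)),("spTop",(440,65),(290,2))]:
    X,r=tri(tc(*a_),sc(*b));print(nm,X,r,"winch",inv(X)*1000)
s=lambda th,r,y,x0,z0:w(x0+r*np.sin(th),y,z0+r*np.cos(th))
L=s(np.radians(-30),.05,.034,.065,.116);print("lever exp",L,proj("top",L),tc(325,487),proj("scene",L),sc(412,108))
for th in(-18,-24,-30):
    for k in(0,90,-90):
        S=s(np.radians(th+k),.064,-.074,0,.076);print(th,k,S,(proj("top",S)-[225,195])*5.7,(proj("scene",S)-[220,225])*5)
E
```

```text
fit [ 0.5493 -0.0492] 105.59213052171599 [[-0.6939 -1.1668]
 [-2.1211 -0.5278]
 [ 2.1411  2.768 ]
 [ 0.6738 -1.0734]]
lever [ 0.5071 -0.0194  0.1597] [np.float64(0.0007597859898379967), np.float64(0.0007597859898379295)] winch [ 39.9627  32.6348 159.694 ]
spL [0.6054 0.0292 0.0993] [np.float64(0.0010225002725145658), np.float64(0.0010225002725144973)] winch [ 60.4291 -75.132   99.255 ]
spTop [ 0.6283 -0.0498  0.1354] [np.float64(0.0006896258062302835), np.float64(0.0006896258062303829)] winch [-21.8649 -76.0003 135.3922]
lever exp [ 0.5058 -0.0198  0.1593] [282.2086 281.1399] (281.60526315789474, 280.0263157894737) [302.1705 246.6753] (302.0, 246.2)
-18 0 [ 0.6258 -0.0483  0.1369] [434.219  72.064] [286.21   -0.043]
-18 90 [0.6042 0.0294 0.0958] [181.5625 157.4313] [132.0045 187.8139]
-18 -90 [ 0.6369 -0.0879  0.0562] [573.5466  63.9822] [361.8721 144.1852]
-24 0 [ 0.6275 -0.0543  0.1345] [455.5015  67.1915] [297.9501  -0.3567]
-24 90 [0.6048 0.0271 0.102 ] [186.7525 153.6557] [135.9705 169.714 ]
-24 -90 [ 0.6362 -0.0856  0.05  ] [566.3081  68.1179] [358.0042 160.2013]
-30 0 [ 0.6291 -0.0601  0.1314] [475.8049  62.8398] [309.0494   1.1537]
-30 90 [0.6056 0.0241 0.108 ] [194.2087 149.3377] [141.3305 151.5014]
-30 -90 [ 0.6354 -0.0826  0.044 ] [557.1893  72.6486] [353.0759 176.2216]
```

The fit is good: the lever ball is within 1-2 mm of its expected position, and the wheel sits at about -0.05 rad. The frame is origin (0.5505, -0.049), yaw 105.6°. I'll go there with the fingers shut and tool x along winch x.

Call:
apply_moves([
  [[0, 0, -0.2, 0, 0, 0, 0], [0, 0, -0.2, 0, 0, 0, 0], [-0.81, -0.617, -0.2, 0, 0, 0.269, 0], [-0.81, -0.617, -0.2, 0, 0, 0.269, 0], [-0.81, -0.617, -0.2, 0, 0, 0.269, 0], [-0.81, -0.617, -0.2, 0, 0, 0.269, 0], [-0.81, -0.617, -0.2, 0, 0, 0.269, 0], [-0.81, -0.617, -0.2, 0, 0, 0.269, 0], [-0.81, -0.617, -0.2, 0, 0, 0.269, 0], [-0.81, -0.617, -0.2, 0, 0, 0.269, 0], [-0.81, -0.617, -0.2, 0, 0, 0.269, 0]],
], squeeze=20)

```text
time: 1.2
position: [0.3783, 0.2217, 0.2912]
eef_rot: [[-0.269, 0.963, -0.0], [0.963, 0.269, 0.0], [0.0, -0.0, -1.0]]
contact_force: [0.3, 1.3, 0.5]
gripper_width: -0.001
```

```bash
cat >> h.py <<'E'
T=np.array([0.5505,-0.049]);A=np.radians(105.6);RW=np.array([[np.cos(A),-np.sin(A)],[np.sin(A),np.cos(A)]])
def w(x,y,z):return np.r_[RW@[x/1000,y/1000]+T,z/1000]
def inv(X):return np.r_[RW.T@(np.asarray(X)[:2]-T),X[2]]*1000
def shift(o,*p): return o["eef_rot"].T@(w(*p)-o["position"])/.3
def state(arm):
    o=arm.get_obs();print("t",o["time"],"winch",inv(o["position"]).round(1),"F",np.round(o["contact_force"],2),"yaw",np.degrees(np.arctan2(*o["eef_rot"][1::-1,0])).round(2),"zax",o["eef_rot"][:,2].round(3),"grip",round(o["gripper_width"],2));return o
E
python3 - <<'E'
from h import *;from cell import arm
o=state(arm);print(shift(o,2,34,250),shift(o,2,34,150))
E
```

```text
t 1.2 winch [307.1  93.1 291.2] F [0.28 1.3  0.53] yaw 105.59 zax [-0.  0. -1.] grip -0.0
[-1.01693139  0.19698554  0.13724451] [-1.01699642  0.19700448  0.47057783]
```

Call:
apply_moves([
  [[-0.997, 0.197, 0.137, 0, 0, 0, 0], [-0.997, 0.197, 0.137, 0, 0, 0, 0], [-0.997, 0.197, 0.137, 0, 0, 0, 0], [-0.997, 0.197, 0.137, 0, 0, 0, 0], [-0.997, 0.197, 0.137, 0, 0, 0, 0], [-0.997, 0.197, 0.137, 0, 0, 0, 0], [-0.997, 0.197, 0.137, 0, 0, 0, 0], [-0.997, 0.197, 0.137, 0, 0, 0, 0], [-0.997, 0.197, 0.137, 0, 0, 0, 0], [-0.997, 0.197, 0.25, 0, 0, 0, 0], [-0.997, 0.197, 0.3, 0, 0, 0, 0], [-0.997, 0.197, 0.35, 0, 0, 0, 0], [-0.997, 0.197, 0.4, 0, 0, 0, 0], [-0.997, 0.197, 0.43, 0, 0, 0, 0], [-0.997, 0.197, 0.46, 0, 0, 0, 0], [-0.997, 0.197, 0.46, 0, 0, 0, 0]],
])

```text
time: 2.8
position: [0.5152, -0.0506, 0.1527]
eef_rot: [[-0.269, 0.963, -0.001], [0.963, 0.269, 0.0], [0.0, -0.001, -1.0]]
contact_force: [0.6, -1.0, -0.8]
gripper_width: 0.002
```

```bash
python3 - <<'E'
from h import *;from cell import arm;import cv2
o=state(arm)
for n,(u,v,f) in dict(scene=(220,200,5),top=(225,195,5)).items():
    c=arm.capture(n)["img"][v:v+120,u:u+80 if 0 else u+140,::-1]; cv2.imwrite(f"pics/{n}1.png",c)
    globals()[n]=c
cv2.imwrite("pics/both1.png",cv2.resize(np.hstack([scene,top]),None,fx=2.85,fy=2.85,interpolation=cv2.INTER_CUBIC))
E
```

```text
t 2.8 winch [  8.   34.4 152.7] F [ 0.58 -1.02 -0.78] yaw 105.58 zax [-0.001  0.    -1.   ] grip 0.0
```

View pics/both1.png

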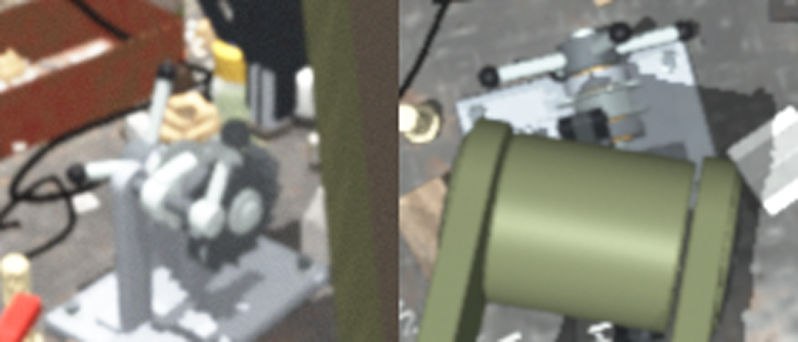

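Left panel: the fingers hang beside the lever ball at (235,135), on its far (-x) side, as intended. Next is a slow push along +x.

Call:
apply_moves([
  [[0.02, 0, 0, 0, 0, 0, 0], [0.033, 0, 0, 0, 0, 0, 0], [0.046, 0, 0, 0, 0, 0, 0], [0.059, 0, 0, 0, 0, 0, 0], [0.072, 0, 0, 0, 0, 0, 0], [0.085, 0, 0, 0, 0, 0, 0], [0.098, 0, 0, 0, 0, 0, 0], [0.111, 0, 0, 0, 0, 0, 0], [0.124, 0, 0, 0, 0, 0, 0], [0.137, 0, 0, 0, 0, 0, 0], [0.15, 0, 0, 0, 0, 0, 0], [0.163, 0, 0, 0, 0, 0, 0], [0.176, 0, 0, 0, 0, 0, 0], [0.189, 0, 0, 0, 0, 0, 0], [0.2, 0, 0, 0, 0, 0, 0], [0.2, 0, 0, 0, 0, 0, 0], [0.2, 0, 0, 0, 0, 0, 0], [0.12, 0, 0, 0, 0, 0, 0], [0.12, 0, 0, 0, 0, 0, 0]],
])

```text
time: 4.8
position: [0.5064, -0.0182, 0.1533]
eef_rot: [[-0.266, 0.964, 0.0], [0.964, 0.266, -0.0], [-0.0, 0.0, -1.0]]
contact_force: [-1.1, -0.0, 0.7]
gripper_width: 0.002
```

```bash
python3 - <<'E'
from h import *;from cell import arm;import cv2
o=state(arm)
c=arm.capture("scene")["img"][195:325,210:350,::-1]
cv2.imwrite("pics/s2.png",cv2.resize(c,None,fx=4,fy=4,interpolation=cv2.INTER_CUBIC))
for p in(0,1.15):
    th=p-np.radians(30);print(p,(proj("scene",w(65+50*np.sin(th),34,116+50*np.cos(th)))-[210,195])*4)
E
```

```text
t 4.8 winch [ 41.6  34.2 153.3] F [-1.05 -0.01  0.73] yaw 105.45 zax [ 0. -0. -1.] grip 0.0
0 [366.58236693 205.48503986]
1.15 [273.83823184 268.56344787]
```

View pics/s2.png

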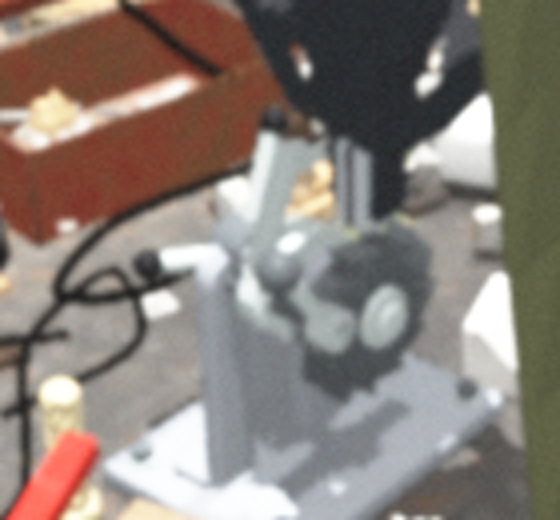

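The lever ball is at (277,268), against a prediction of (274,269) for 1.15 rad. So the pawl is thrown back and the fingers are clear of it. Next I lift over to the spoke's -x side.

Call:
apply_moves([
  [[0, 0, -0.15, 0, 0, 0, 0], [0, 0, -0.29, 0, 0, 0, 0], [0, 0, -0.29, 0, 0, 0, 0], [-0.35, 0.361, -0.29, 0, 0, 0, 0], [-0.35, 0.361, -0.29, 0, 0, 0, 0], [-0.35, 0.361, -0.29, 0, 0, 0, 0], [-0.35, 0.361, -0.29, 0, 0, 0, 0], [-0.35, 0.361, -0.29, 0, 0, 0, 0], [-0.35, 0.361, -0.15, 0, 0, 0, 0], [-0.35, 0.361, -0.05, 0, 0, 0, 0], [-0.35, 0.361, 0.03, 0, 0, 0, 0], [-0.35, 0.361, 0.08, 0, 0, 0, 0], [-0.35, 0.361, 0.08, 0, 0, 0, 0], [-0.35, 0.361, 0.08, 0, 0, 0, 0]],
])

```text
time: 6.25
position: [0.6386, -0.0886, 0.1308]
eef_rot: [[-0.268, 0.963, 0.002], [0.963, 0.268, -0.0], [-0.001, 0.002, -1.0]]
contact_force: [-0.4, 0.4, 1.0]
gripper_width: -0.002
```

```bash
python3 - <<'E'
from h import *;from cell import arm;import cv2
o=state(arm)
for n,(u,v) in dict(scene=(220,190),top=(240,190)).items():
    globals()[n]=arm.capture(n)["img"][v:v+120,u:u+140,::-1]
cv2.imwrite("pics/both3.png",cv2.resize(np.hstack([scene,top]),None,fx=2.85,fy=2.85,interpolation=cv2.INTER_CUBIC))
E
```

```text
t 6.25 winch [-61.8 -74.2 130.8] F [-0.39  0.36  1.  ] yaw 105.54 zax [ 0.002 -0.    -1.   ] grip -0.0
```

View pics/both3.png

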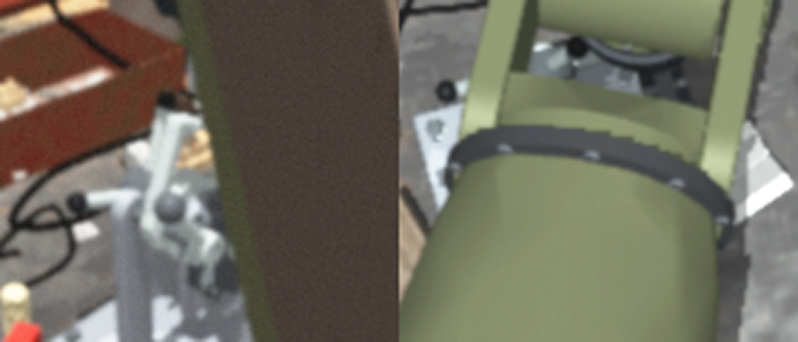

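The pawl is upright and the spoke ball at (165,100) hasn't moved, with the gripper behind it. Next I push to about 0.33 rad.

Call:
apply_moves([
  [[0.03, 0, 0, 0, 0, 0, 0], [0.05, 0, 0, 0, 0, 0, 0], [0.06, 0, 0, 0, 0, 0, 0], [0.07, 0, 0, 0, 0, 0, 0], [0.08, 0, 0, 0, 0, 0, 0], [0.09, 0, 0, 0, 0, 0, 0], [0.1, 0, 0, 0, 0, 0, 0], [0.11, 0, 0, 0, 0, 0, 0], [0.12, 0, 0, 0, 0, 0, 0], [0.13, 0, 0, 0, 0, 0, 0], [0.14, 0, 0, 0, 0, 0, 0], [0.15, 0, 0, 0, 0, 0, 0], [0.15, 0, 0, 0, 0, 0, 0], [0.15, 0, 0, 0, 0, 0, 0]],
])

```text
time: 7.75
position: [0.6262, -0.0452, 0.129]
eef_rot: [[-0.268, 0.963, -0.001], [0.963, 0.268, 0.0], [0.001, -0.0, -1.0]]
contact_force: [0.2, -0.2, 0.2]
gripper_width: -0.0
```

```bash
python3 - <<'E'
from h import *;from cell import arm;import cv2
o=state(arm)
c=arm.capture("scene")["img"];cv2.imwrite("pics/s4f.png",c[:,:,::-1])
m=(c.max(2)<50).astype(np.uint8)
n,l,s,ce=cv2.connectedComponentsWithStats(m[200:310,220:300])
for i in range(1,n):
    if 8<s[i,4]<150:print(ce[i]+[220,200],s[i,4])
for q in(-.05,.2,.25,.3,.35,.4,.53):
    th=q-np.radians(18);f=lambda a:proj("scene",w(64*np.sin(a),-74,76+64*np.cos(a))).round(1)
    print(q,f(th),f(th+np.pi/2))
E
```

```text
t 7.75 winch [-16.7 -73.9 129. ] F [ 0.21 -0.23  0.18] yaw 105.54 zax [-0.001  0.    -1.   ] grip -0.0
[253.94594595 206.02702703] 37
[269.         227.86666667] 15
[256.44444444 241.66666667] 9
[244.3125 246.8125] 16
[233.19672131 266.31147541] 61
[245.625 274.625] 16
-0.05 [277.9 224.7] [246.3 260.6]
0.2 [272.1 225.9] [245.3 269. ]
0.25 [270.8 226.4] [245.3 270.5]
0.3 [269.6 227. ] [245.3 272.1]
0.35 [268.4 227.6] [245.4 273.6]
0.4 [267.1 228.4] [245.6 275.1]
0.53 [263.9 230.7] [246.4 278.6]
```

The spoke balls at (269.0,227.9) and (245.6,274.6) give a wheel angle of about 0.36 rad, and there is no contact force. Next I go to the lever's +x side.

Call:
apply_moves([
  [[-0.07, 0, 0, 0, 0, 0, 0], [-0.07, 0, 0, 0, 0, 0, 0], [-0.07, 0, -0.18, 0, 0, 0, 0], [-0.07, 0, -0.37, 0, 0, 0, 0], [-0.07, 0, -0.37, 0, 0, 0, 0], [0.48, -0.36, -0.37, 0, 0, 0, 0], [0.48, -0.36, -0.37, 0, 0, 0, 0], [0.48, -0.36, -0.37, 0, 0, 0, 0], [0.48, -0.36, -0.37, 0, 0, 0, 0], [0.48, -0.36, -0.37, 0, 0, 0, 0], [0.48, -0.36, -0.37, 0, 0, 0, 0], [0.48, -0.36, -0.25, 0, 0, 0, 0], [0.48, -0.36, -0.15, 0, 0, 0, 0], [0.48, -0.36, -0.08, 0, 0, 0, 0], [0.48, -0.36, -0.075, 0, 0, 0, 0], [0.48, -0.36, -0.075, 0, 0, 0, 0]],
])

```text
time: 9.4
position: [0.4843, 0.0639, 0.1519]
eef_rot: [[-0.267, 0.964, -0.0], [0.964, 0.267, -0.0], [0.0, -0.0, -1.0]]
contact_force: [-0.3, -0.8, 0.5]
gripper_width: 0.0
```

```bash
python3 - <<'E'
from h import *;from cell import arm;import cv2
o=state(arm)
for n,(u,v) in dict(scene=(220,190),top=(225,190)).items():
    globals()[n]=arm.capture(n)["img"][v:v+120,u:u+140,::-1]
cv2.imwrite("pics/both5.png",cv2.resize(np.hstack([scene,top]),None,fx=2.85,fy=2.85,interpolation=cv2.INTER_CUBIC))
E
```

```text
t 9.4 winch [126.6  33.4 151.9] F [-0.32 -0.82  0.51] yaw 105.48 zax [-0. -0. -1.] grip 0.0
```

View pics/both5.png

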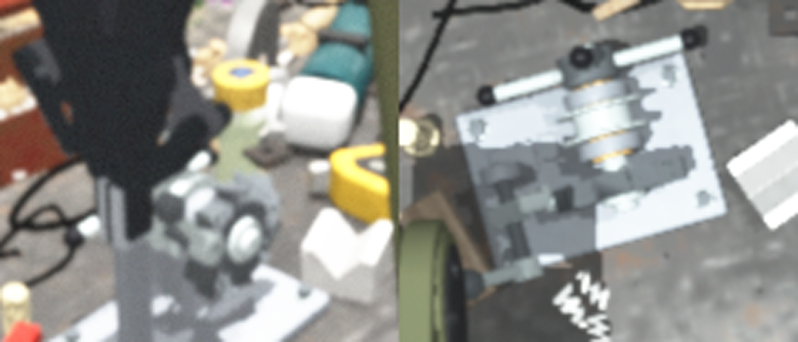

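The pawl is still up, and the fingers at scene (125,215) stand on the lever's +x side. I push slowly towards -x and back off.

Call:
apply_moves([
  [[-0.02, 0, 0, 0, 0, 0, 0], [-0.035, 0, 0, 0, 0, 0, 0], [-0.048, 0, 0, 0, 0, 0, 0], [-0.061, 0, 0, 0, 0, 0, 0], [-0.074, 0, 0, 0, 0, 0, 0], [-0.087, 0, 0, 0, 0, 0, 0], [-0.1, 0, 0, 0, 0, 0, 0], [-0.113, 0, 0, 0, 0, 0, 0], [-0.126, 0, 0, 0, 0, 0, 0], [-0.139, 0, 0, 0, 0, 0, 0], [-0.152, 0, 0, 0, 0, 0, 0], [-0.165, 0, 0, 0, 0, 0, 0], [-0.165, 0, 0, 0, 0, 0, 0], [-0.165, 0, 0, 0, 0, 0, 0], [-0.08, 0, 0, 0, 0, 0, 0], [-0.08, 0, 0, 0, 0, 0, 0]],
])

```text
time: 11.1
position: [0.4896, 0.0428, 0.1517]
eef_rot: [[-0.269, 0.963, -0.0], [0.963, 0.269, 0.0], [0.0, -0.0, -1.0]]
contact_force: [-0.2, 0.4, -0.1]
gripper_width: 0.001
```

```bash
python3 - <<'E'
from h import *;from cell import arm;import cv2
o=state(arm)
for n,(u,v) in dict(scene=(220,190),top=(225,190)).items():
    globals()[n]=arm.capture(n)["img"][v:v+120,u:u+140,::-1]
cv2.imwrite("pics/both6.png",cv2.resize(np.hstack([scene,top]),None,fx=2.85,fy=2.85,interpolation=cv2.INTER_CUBIC))
for p in(0,.1,.2,.3,1.15):
    th=p-np.radians(30);L=w(65+50*np.sin(th),34,116+50*np.cos(th));print(p,(proj("scene",L)-[220,190])*2.85,(proj("top",L)-[225,190])*2.85+[399,0])
E
```

```text
t 11.1 winch [104.8  33.9 151.7] F [-0.2   0.37 -0.07] yaw 105.6 zax [-0.  0. -1.] grip 0.0
0 [232.68993644 160.6580909 ] [561.80220809 257.5257552 ]
0.1 [227.53250541 160.24496173] [553.78811019 259.72748913]
0.2 [222.07291245 160.69122848] [545.4519452  262.02017876]
0.3 [216.36335202 162.00719919] [536.88764521 264.37800429]
1.15 [166.60974019 205.60145661] [468.79388911 283.21237551]
```

View pics/both6.png

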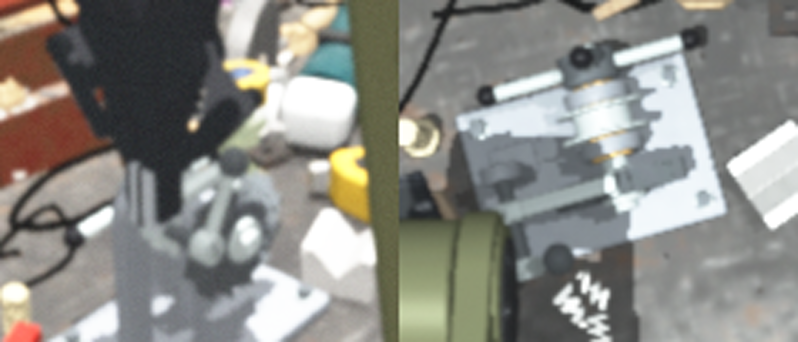

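The lever ball at (232,162) and (558,258) reads about 0.05 rad, so the pawl lies on the tooth's back. I return to the spoke to push it to the stop.

Call:
apply_moves([
  [[0, 0, -0.15, 0, 0, 0, 0], [0, 0, -0.29, 0, 0, 0, 0], [0, 0, -0.29, 0, 0, 0, 0], [-0.48, 0.36, -0.29, 0, 0, 0, 0], [-0.48, 0.36, -0.29, 0, 0, 0, 0], [-0.48, 0.36, -0.29, 0, 0, 0, 0], [-0.48, 0.36, -0.29, 0, 0, 0, 0], [-0.48, 0.36, -0.29, 0, 0, 0, 0], [-0.48, 0.36, -0.29, 0, 0, 0, 0], [-0.48, 0.36, -0.15, 0, 0, 0, 0], [-0.48, 0.36, -0.05, 0, 0, 0, 0], [-0.48, 0.36, 0.03, 0, 0, 0, 0], [-0.48, 0.36, 0.075, 0, 0, 0, 0], [-0.48, 0.36, 0.075, 0, 0, 0, 0], [-0.44, 0.36, 0.075, 0, 0, 0, 0], [-0.42, 0.36, 0.075, 0, 0, 0, 0], [-0.41, 0.36, 0.075, 0, 0, 0, 0], [-0.4, 0.36, 0.075, 0, 0, 0, 0], [-0.4, 0.36, 0.075, 0, 0, 0, 0]],
])

```text
time: 13.1
position: [0.6264, -0.0452, 0.1297]
eef_rot: [[-0.268, 0.963, 0.001], [0.963, 0.268, -0.0], [-0.0, 0.001, -1.0]]
contact_force: [0.2, 0.1, 0.1]
gripper_width: -0.0
```

```bash
python3 - <<'E'
from h import *;from cell import arm
state(arm)
E
```

```text
t 13.1 winch [-16.7 -74.2 129.7] F [0.24 0.11 0.11] yaw 105.55 zax [ 0.001 -0.    -1.   ] grip -0.0
```

Call:
apply_moves([
  [[0.007, 0, 0, 0, 0, 0, 0], [0.014, 0, 0, 0, 0, 0, 0], [0.021, 0, 0, 0, 0, 0, 0], [0.028, 0, 0, 0, 0, 0, 0], [0.034, 0, 0, 0, 0, 0, 0], [0.038, 0, 0, 0, 0, 0, 0], [0.038, 0, 0, 0, 0, 0, 0]],
])

```text
time: 13.8
position: [0.6232, -0.0343, 0.1292]
eef_rot: [[-0.268, 0.963, -0.0], [0.963, 0.268, 0.0], [0.0, -0.0, -1.0]]
contact_force: [0.2, -0.9, 0.4]
gripper_width: -0.001
```

Call:
apply_moves([
  [[0.003, 0, 0, 0, 0, 0, 0], [0.005, 0, 0, 0, 0, 0, 0], [0.005, 0, 0, 0, 0, 0, 0]],
])

```text
time: 14.1
position: [0.6229, -0.033, 0.1292]
eef_rot: [[-0.268, 0.964, -0.0], [0.964, 0.268, 0.0], [0.0, -0.0, -1.0]]
contact_force: [0.4, -1.2, -0.5]
gripper_width: 0.001
```

```bash
cat > m.py <<'E'
from h import *;from cell import arm;import cv2
o=state(arm)
c=arm.capture("scene")["img"];cv2.imwrite("pics/s_last.png",c[:,:,::-1])
m=(c.max(2)<50).astype(np.uint8)
n,l,s,ce=cv2.connectedComponentsWithStats(m[210:310,220:300])
for i in range(1,n):
    if 8<s[i,4]<150:print(ce[i]+[220,210],s[i,4])
for q in(.35,.45,.5,.53,.56,.6):
    th=q-np.radians(18);f=lambda a:proj("scene",w(64*np.sin(a),-74,76+64*np.cos(a))).round(1)
    print(q,f(th),f(th+np.pi/2))
E
python3 m.py
```

```text
t 14.1 winch [ -4.  -74.  129.2] F [ 0.45 -1.17 -0.47] yaw 105.52 zax [-0.  0. -1.] grip 0.0
[264.4375 231.    ] 16
[257.         241.55555556] 9
[242.75       247.41666667] 12
[232.75       267.79166667] 48
[246.5    279.6875] 16
0.35 [268.4 227.6] [245.4 273.6]
0.45 [265.9 229.2] [245.9 276.5]
0.5 [264.7 230.1] [246.2 277.8]
0.53 [263.9 230.7] [246.4 278.6]
0.56 [263.2 231.3] [246.6 279.4]
0.6 [262.2 232.2] [247.  280.4]
```

The wheel is now at about 0.52 rad with no firm stop felt yet. I continue in half-millimetre steps and watch the force.

Call:
apply_moves([
  [[0.002, 0, 0, 0, 0, 0, 0], [0.004, 0, 0, 0, 0, 0, 0], [0.004, 0, 0, 0, 0, 0, 0]],
])

```text
time: 14.45
position: [0.6225, -0.0318, 0.1292]
eef_rot: [[-0.268, 0.964, -0.0], [0.964, 0.268, 0.0], [0.0, -0.0, -1.0]]
contact_force: [0.2, -1.7, -0.8]
gripper_width: 0.003
```

Call:
apply_moves([
  [[0.002, 0, 0, 0, 0, 0, 0], [0.004, 0, 0, 0, 0, 0, 0], [0.004, 0, 0, 0, 0, 0, 0]],
])

```text
time: 14.75
position: [0.6222, -0.0307, 0.1291]
eef_rot: [[-0.268, 0.964, -0.0], [0.964, 0.268, -0.0], [-0.0, -0.0, -1.0]]
contact_force: [0.7, -2.2, -2.1]
gripper_width: 0.001
```

```bash
python3 m.py; python3 - <<'E'
import cv2
c=cv2.imread("pics/s_last.png")[215:305,230:330]
cv2.imwrite("pics/s7.png",cv2.resize(c,None,fx=6,fy=6,interpolation=cv2.INTER_CUBIC))
E
```

```text
t 14.75 winch [ -1.7 -74.  129.1] F [ 0.69 -2.18 -2.1 ] yaw 105.53 zax [-0. -0. -1.] grip 0.0
[263.375  231.8125] 16
[245.27777778 246.27777778] 18
[233.24489796 267.91836735] 49
[246.11538462 279.42307692] 26
0.35 [268.4 227.6] [245.4 273.6]
0.45 [265.9 229.2] [245.9 276.5]
0.5 [264.7 230.1] [246.2 277.8]
0.53 [263.9 230.7] [246.4 278.6]
0.56 [263.2 231.3] [246.6 279.4]
0.6 [262.2 232.2] [247.  280.4]
```

View pics/s7.png

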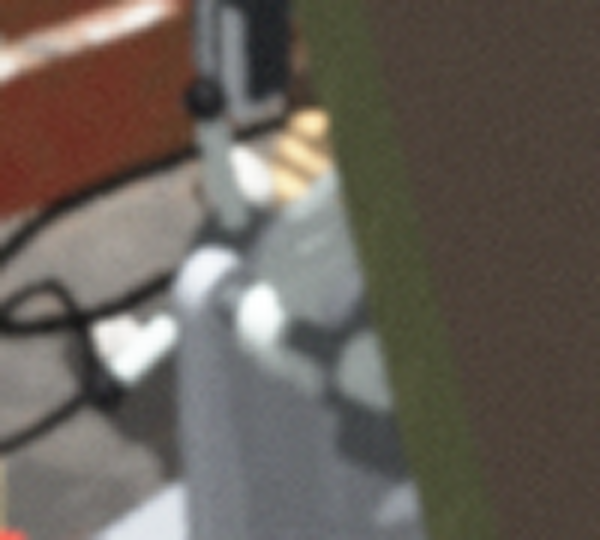

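Force is rising (about 2.3 N). I press a little further to confirm the stop.

Call:
apply_moves([
  [[0.002, 0, 0, 0, 0, 0, 0], [0.004, 0, 0, 0, 0, 0, 0], [0.004, 0, 0, 0, 0, 0, 0]],
])

```text
time: 15.1
position: [0.622, -0.0302, 0.1292]
eef_rot: [[-0.267, 0.964, 0.0], [0.964, 0.267, -0.001], [-0.001, -0.0, -1.0]]
contact_force: [2.5, -7.3, -3.6]
gripper_width: -0.002
```

```bash
python3 m.py|head -5
```

```text
t 15.1 winch [ -1.1 -73.9 129.2] F [ 2.53 -7.26 -3.59] yaw 105.5 zax [ 0.    -0.001 -1.   ] grip -0.0
[263.55555556 231.72222222] 18
[250.11111111 244.22222222] 9
[241.         248.33333333] 9
[232.96 267.92] 50
```

The force jumped to 7.7 N and the spoke ball stayed at (263.5,231.7), so the tooth is firmly on the pawl. I back off, retreat up and away, and check.

Call:
apply_moves([
  [[-0.03, 0, 0, 0, 0, 0, 0], [-0.09, 0, 0, 0, 0, 0, 0], [-0.09, 0, 0, 0, 0, 0, 0], [-0.09, 0, -0.18, 0, 0, 0, 0], [-0.09, 0, -0.4, 0, 0, 0, 0], [-0.09, 0, -0.4, 0, 0, 0, 0], [-0.09, 0, -0.4, 0, 0, 0, 0], [-0.75, 0, -0.5, 0, 0, 0, 0], [-0.75, 0, -0.5, 0, 0, 0, 0], [-0.75, 0, -0.5, 0, 0, 0, 0], [-0.75, 0, -0.5, 0, 0, 0, 0], [-0.75, 0, -0.5, 0, 0, 0, 0], [-0.75, 0, -0.5, 0, 0, 0, 0], [-0.75, 0, -0.5, 0, 0, 0, 0]],
])

```text
time: 16.55
position: [0.682, -0.2454, 0.2783]
eef_rot: [[-0.268, 0.963, -0.001], [0.963, 0.268, 0.001], [0.001, -0.001, -1.0]]
contact_force: [-0.5, -0.9, -0.2]
gripper_width: 0.001
```

```bash
python3 m.py; python3 - <<'E'
from h import *;from cell import arm;import cv2
t=arm.capture("top")["img"][195:290,230:350,::-1]
s=cv2.imread("pics/s_last.png")[200:295,230:350]
cv2.imwrite("pics/f.png",cv2.resize(np.hstack([s,t]),None,fx=3.3,fy=3.3,interpolation=cv2.INTER_CUBIC))
for p in(0,.06,.12,.2):
    th=p-np.radians(30);L=w(65+50*np.sin(th),34,116+50*np.cos(th));print(p,(proj("scene",L)-[230,200])*3.3,(proj("top",L)-[230,195])*3.3+[396,0])
# start lever ball reference vs now: template shift
a=cv2.imread("pics/scene0.png");b=cv2.imread("pics/s_last.png")
r=cv2.matchTemplate(b[235:260,290:315],a[239:254,295:310],cv2.TM_CCOEFF_NORMED);print("lever scene shift",np.subtract(cv2.minMaxLoc(r)[3],(5,4)),r.max())
E
```

```text
t 16.55 winch [-224.6  -73.9  278.3] F [-0.51 -0.89 -0.23] yaw 105.56 zax [-0.001  0.001 -1.   ] grip 0.0
[261.14285714 211.14285714] 14
[263.66666667 231.95238095] 21
[239.21768707 259.16326531] 147
[245.30434783 280.95652174] 23
0.35 [268.4 227.6] [245.4 273.6]
0.45 [265.9 229.2] [245.9 276.5]
0.5 [264.7 230.1] [246.2 277.8]
0.53 [263.9 230.7] [246.4 278.6]
0.56 [263.2 231.3] [246.6 279.4]
0.6 [262.2 232.2] [247.  280.4]
0 [236.43045272 153.02515788] [568.0078199  281.68771655]
0.06 [232.89257326 152.61975371] [562.49078122 283.20308361]
0.12 [229.22050071 152.57000129] [556.82428996 284.76054041]
0.2 [224.13705653 153.06352771] [549.07593655 286.89178594]
lever scene shift [0 0] 0.95378625
```

View pics/f.png

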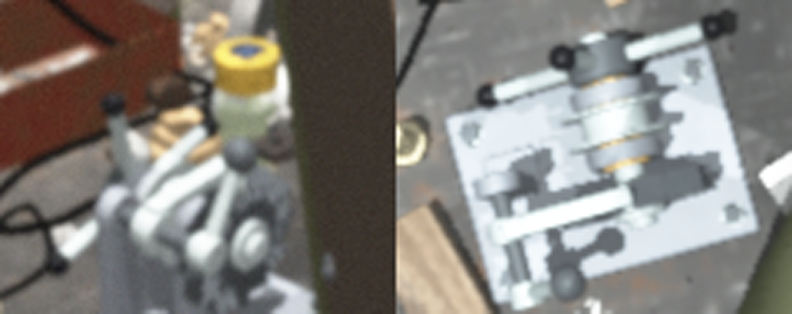

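The lever ball is at (238,153) and (567,282), matching pawl = 0 and its starting position with zero shift. The wheel reads about 0.55 rad and the arm is clear, so I'm handing in.

```bash
python3 -c "
from cell import arm
print(arm.sign_off())"
```

```text
the job is handed in; nothing more can be done
None
```

The winch is let back one notch and locked again, and I handed the job in at about 17 s of the 56 s allowed. `sign_off` gives no verdict, so the result rests on my own checks.

**What I did:** All moves were made with shut fingers pushing.
1. I pushed the thumb lever over; the pawl went back to about 1.15 rad and stayed up.
2. I pushed the spoke until the wheel stood at about 0.35 rad.
3. I tipped the pawl down from the lever's +x side.
4. I pushed the spoke in small steps to the stop. The force rose from about 2 N to 7.7 N and the spoke did not move further.

**Last checks:**
- **Wheel:** it reads about 0.55 rad from the spoke balls. The picture estimates spread by about ±0.03 rad, and one ball read nearer 0.6.
- **Pawl:** it is at about 0 rad. The lever ball is back at its starting pixel in the scene view and matches the pawl-down prediction in both views.
- **Robot:** the arm ended more than 200 mm away along winch x, with no contact force.
- **Loose things:** the wood block, bolt and V-block looked in place in the views taken during the job. I did not measure the loose things, nor separately check the tape measure and jar at the end.

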